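Prop the imaging stage level with the right spacer

ROBOT

A 7-joint arm with a two-finger parallel gripper is mounted at the origin on the work surface. World frame = base frame: x ahead of the robot, y to its left, z up, the work surface at z = 0. Lengths are in m, angles in rad, forces in N, time in s.
With the tool pointing down it reaches from about 0.425 to 0.925 m from the base axis. Payload 6.8 kg.
Tool frame: the origin (TCP) lies midway between the tips of the shut fingers; the grasp point (between the pads) lies 19 mm behind it (r.grip_depth is the distance from the TCP to the grasp point, in m); z points along the fingers, y is the line along which they close (so a half turn about z gives the same grasp; the last joint's range is limited). The gripper opens to 85 mm and grips with 20 to 120 N. Pads are 22 mm wide; open, the fingers measure 114 mm over their backs; the gripper's body (76 mm by 85 mm) begins 54 mm behind the grasp point. The pads swing forward as they close: fully open they stand 13 mm farther back than shut.
Start: joints at [-1.298, 0.477, 0.022, 1.555, -0.011, 1.109, -0.083], TCP at [0.251, 0.627, 0.231] pointing down, gripper open.
Joint ranges: [-2.96, 2.96], [-0.34, 2.1], [-1.41, 1.46], [0.24, 2.44], [-1.37, 4.51], [0.17, 1.92], [-2.96, 2.96]. Speed limits (rad/s): [2.39, 2.39, 3.14, 3.14, 3.14, 3.14, 3.14].

INTERFACE

Orientations are given as a rotation vector (axis times angle).
In Python, from bench import telemetry, grab_frame, calibration, order, silhouettes, r gives the robot as it stands.
- The arm moves only by the tool apply_moves, never from a script. Its argument "moves" is a list of rows, each a list of 7 numbers: the turn, a rotation vector about the tool's x, y, z scaled (see below), then the shift along the tool's x, y, z scaled (see below), then the opening, from -1 (shut) to 1 (fully open). A call has exactly 8 rows; each row shifts and turns the commanded pose from where the row before left it, along the tool's axes as they then stand; what a row does not reach is not made up. The controller multiplies each number of a shift by 1000 mm and each number of a turn by 6 degrees. A row lasts 1/12 s, in which the tool goes at most 41.7 mm and 7.16 degrees, less where a joint would pass 70% of its speed; a pose out of reach is approached as far as the arm can. A call with a number of a shift or a turn outside -1 to 1 is refused whole. A call with a gripper value outside its range is refused whole. The fingers move at their own pace and stop on an object; "grip_force" is the grip in N (left out, the last holds). Time passes only in rows, so rows that do not move let the fingers close, or fill a call up. It gives the time, the measured TCP pose, the force, the opening and the grip force at its end, in the units of the state.
- telemetry.get_obs(): the state, without advancing time (a new reading comes with each control period).
- grab_frame(name): name is "side" or "top" or "wrist"; returns the picture (480x640x3 uint8, blue, green, red); there is no depth.
- calibration(name): a dict with "fx", "fy", "cx", "cy" (pixels), "world_from_camera" (4x4, takes a point from camera to world coordinates); the wrist camera has in their place "mount" (4x4, takes a point from camera to tool coordinates, whose origin is the TCP and whose axes are the flange's). Camera axes: x right, y down, z forward; pixel columns grow to the right and rows downward; lengths in m; the calibration is good to about 2 mm. A picture is of the moment at which its call begins: read the wrist's pose just before it. calibration takes no time and is no camera call.
- order.hand_in(): hands the job in; it is judged then, once.
Trained networks look in the newest picture that a camera, given by its name, has taken for a name from the list of things; names that differ only in an ending like _2 or _b are one class to them, and where a whole thing is asked for, a point or a joint stands for the part that bears it (a point fixed in the world has none). Each returns a list of dicts, best first, with "p" (0 to 1); they miss things now and then, are a little off and sometimes report something else, mostly with a low value. They report only what shows in the picture. A call takes as long as a camera call. They do not tell look-alikes from the thing itself.
- silhouettes(thing, camera): "mask" (480x640 bool, what is visible of it) and "extent" ([centre column, centre row, width, height] in pixels, round what is visible of it).
The state is a dict: "clock": time; "joints": joint angles; "qvel": joint speeds; "tau": joint torques, N m; "tcp_pos": TCP position; "orientation": TCP orientation; "contact_force": force on the tool from outside, world axes, zero at the start; "moment": the same for the moment, N m; "grip_width": finger opening in m; "gripper_force": force on a finger pad.
Only numpy, scipy, OpenCV 4.12 (cv2) and the standard library are available. Lean on these libraries where they do the work, as an engineer would, in place of code of your own. Each camera call takes 0.05 s, during which the arm holds its last target. There are 200 camera calls.

TASK

The hinged stage of the imaging rig has lost its front support. Among the five brass spacers on the bench find the one exactly as tall as the rig's two fixed pillars and stand it upright in the middle of the round dark pad; then take the stage by its black knob and lower it gently, never letting it drop, until it rests level on the spacer. Leave the other spacers where they stand, and do not knock over the bottle or the beaker.

Things in the scene. Friction and masses are not known exactly. Their poses are not given: they have to be found in the camera images.
- rig: Imaging rig fixed to the bench: aluminium base plate 210 x 140 x 10 mm, origin at the centre of its underside, x along its length towards the hinge end (away from the robot), z up. At that end stand two fixed brass pillars, 26 mm in diameter, 50 mm tall above the base's top. In its middle a white lamp disc, 38 mm in diameter, 13 mm tall, centred 65 mm from the pad's centre.
- pad (a point): Centre of the round dark rubber pad, 36 mm in diameter and flat, on the base's top face (10 mm above the bench), near the robot's end of the base, 150 mm from the hinge line. Axes as the rig's.
- hinge (a point): Middle of the hinge line, 60 mm above the bench, level with the pillars' tops; the hinge line runs along the rig's y. Axes as the rig's.
- stage: Hinged aluminium plate with a window, 120 mm wide, 6 mm thick, 0.35 kg. Origin on the hinge line; it reaches 170 mm along its own -x; underside at its own z = 0; level when z is vertical. Starts 1.3 to 1.5 rad open (free edge up, about the rig's y), held by a stiff hinge; below about 1 rad it falls by itself, to 0.25 rad below level if nothing is under it. Free edge comes down over the pad.
- knob (a point): Centre of the black grip at the stage's free edge: a cylinder 22 mm in diameter, 22 mm wide, axis along the hinge line, on a thin stem 34 mm beyond the plate; 204 mm from the hinge along the stage's -x, 3 mm above its underside. Its flat ends can be pinched from above with the plate up or down; it can turn between the fingers. Axes as the stage's.
- spacer_a: Loose brass spacer standing upright on the bench, a plain cylinder 26 mm in diameter and 30 mm tall, 90 g, origin at the centre of its underside, z up.
- spacer_b: Loose brass spacer standing upright on the bench, a plain cylinder 26 mm in diameter and 40 mm tall, 100 g, origin at the centre of its underside, z up.
- spacer_c: Loose brass spacer standing upright on the bench, a plain cylinder 26 mm in diameter and 50 mm tall, 110 g, origin at the centre of its underside, z up.
- spacer_d: Loose brass spacer standing upright on the bench, a plain cylinder 26 mm in diameter and 60 mm tall, 120 g, origin at the centre of its underside, z up.
- spacer_e: Loose brass spacer standing upright on the bench, a plain cylinder 26 mm in diameter and 70 mm tall, 130 g, origin at the centre of its underside, z up.
- bottle: White plastic bottle, 60 mm in diameter, 150 mm tall, standing on the bench; origin at the centre of its underside, z up. Not to be knocked over.
- beaker: Glass beaker, 70 mm across the rim, 90 mm tall, standing on the bench; origin at the centre of its underside, z up. Not to be knocked over.
There are look-alikes about, which are no part of the job. Leave any blue look-alike of the spacer_c alone.

How it is judged:
By the outcome, as a careful person would: the job done as asked, in the order asked, and still so for the second after the job is handed in, with the robot touching nothing.
It also fails if it takes over 58 s, if anything falls off the work surface, if the arm or the gripper's body presses on something with over 40 N, if the wrist force passes 120 N, or if a joint passes its speed limit or range.

## Working session

There is one attempt and no reset: what is moved stays moved. The work goes in short steps, Python scripts to look and compute and a tool call to move; the robot and the scene stay as the last step left them, time stands still between calls to the robot, and variables do not carry over. Pictures are saved under pics/ and viewed, at most 10 in all, crops included, and the job is handed in when it is done.

Besides the shell and the picture viewer there is one more tool, called after "Call:" in YAML: its name, and indented under it one key for each argument. apply_moves: Moves the arm, as the interface text tells. Its arguments: {"type":"object","properties":{"moves":{"type":"array"},"grip_force":{"type":"number"}},"required":["moves"]}

```bash
mkdir -p pics; ls
cat > h.py <<'E'
import numpy as np, cv2
from scipy.spatial.transform import Rotation as R
from bench import telemetry, grab_frame, calibration, order, silhouettes, r
def ray(cam,u,v):
    c=calibration(cam); T=np.array(c["world_from_camera"])
    d=T[:3,:3]@np.array([(u-c["cx"])/c["fx"],(v-c["cy"])/c["fy"],1]); return T[:3,3],d
def onz(cam,u,v,z):
    o,d=ray(cam,u,v); return o+d*(z-o[2])/d[2]
def proj(cam,p):
    c=calibration(cam); T=np.linalg.inv(np.array(c["world_from_camera"])); q=T[:3,:3]@np.array(p)+T[:3,3]
    return np.array([c["fx"]*q[0]/q[2]+c["cx"],c["fy"]*q[1]/q[2]+c["cy"]])
E
python3 - <<'E'
from h import *
np.set_printoptions(precision=3,suppress=True)
o=telemetry.get_obs(); print(o["clock"],o["tcp_pos"],o["orientation"],o["contact_force"],o["grip_width"])
for c in("side","top"):
    im=grab_frame(c); cv2.imwrite(f"pics/{c}0.png",im)
    print(c,np.array(calibration(c)["world_from_camera"]),calibration(c)["fx"])
    for t in("rig","stage","knob","spacer_c","bottle","beaker"):
        print(t,[(round(d["p"],2),np.round(d["extent"]).tolist()) for d in silhouettes(t,c)])
print(telemetry.get_obs()["clock"])
E
```

```text
pics
0.0 [0.251 0.626 0.23 ] [-0.594 -3.085  0.003] [-0.184  0.431  0.647] 0.08548694782085993
side [[-0.94  -0.226  0.255  0.33 ]
 [-0.34   0.581 -0.739  0.61 ]
 [ 0.019 -0.782 -0.623  0.664]
 [ 0.     0.     0.     1.   ]] 560.4828813790758
rig [(0.86, [278.0, 320.0, 167.0, 229.0]), (0.39, [396.0, 203.0, 15.0, 15.0])]
stage [(0.7, [334.0, 177.0, 36.0, 50.0]), (0.66, [224.0, 281.0, 58.0, 150.0])]
knob [(0.93, [226.0, 282.0, 58.0, 149.0]), (0.45, [284.0, 189.0, 35.0, 74.0])]
spacer_c [(0.89, [413.0, 275.0, 17.0, 36.0]), (0.86, [430.0, 237.0, 13.0, 23.0]), (0.79, [397.0, 205.0, 18.0, 15.0]), (0.69, [463.0, 246.0, 20.0, 28.0]), (0.5, [363.0, 227.0, 11.0, 26.0])]
bottle [(0.64, [282.0, 189.0, 36.0, 76.0]), (0.64, [225.0, 280.0, 59.0, 148.0])]
beaker [(0.98, [334.0, 173.0, 34.0, 52.0])]
top [[-0.103 -0.974  0.201  0.312]
 [-0.995  0.101 -0.02  -0.075]
 [-0.001 -0.202 -0.979  1.318]
 [ 0.     0.     0.     1.   ]] 596.4895895225932
rig [(0.8, [190.0, 236.0, 84.0, 115.0])]
stage [(0.98, [185.0, 194.0, 70.0, 25.0]), (0.2, [412.0, 248.0, 11.0, 14.0])]
knob [(0.9, [187.0, 196.0, 77.0, 25.0])]
spacer_c [(0.64, [413.0, 247.0, 10.0, 10.0]), (0.56, [314.0, 235.0, 11.0, 14.0]), (0.54, [374.0, 289.0, 14.0, 16.0]), (0.47, [189.0, 239.0, 83.0, 113.0]), (0.46, [365.0, 233.0, 9.0, 14.0]), (0.46, [379.0, 319.0, 10.0, 14.0])]
bottle [(0.86, [354.0, 159.0, 31.0, 39.0])]
beaker [(0.66, [410.0, 178.0, 37.0, 35.0]), (0.22, [189.0, 238.0, 88.0, 114.0])]
0.7
```

View pics/side0.png

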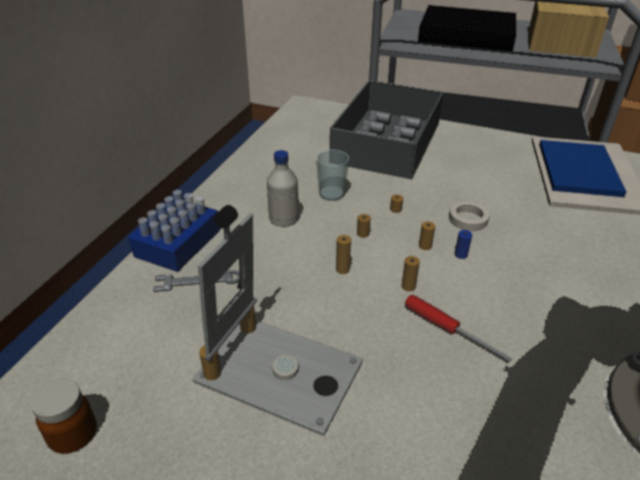

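View pics/top0.png

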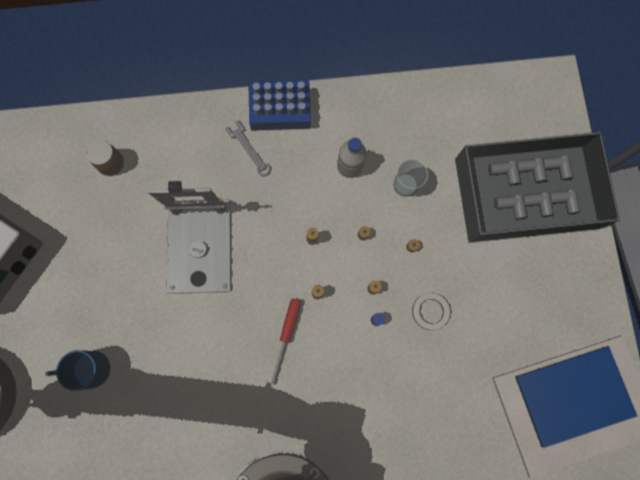

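Side view brass spacers: (343,254), (363,226), (397,203), (427,236) and (410,273). The blue look-alike is at (463,245). The pad is at (326,386) and the knob at (227,214). I'll fit heights and poses next.

```bash
cat > m.py <<'E'
from h import *
from scipy.optimize import least_squares
np.set_printoptions(precision=4,suppress=True)
S=cv2.imread("pics/side0.png");T=cv2.imread("pics/top0.png")
th=np.linspace(0,2*np.pi,24)
def cyl(p,rad,h): 
    c=np.c_[p[0]+rad*np.cos(th),p[1]+rad*np.sin(th)]
    return np.vstack([np.c_[c,0*th],np.c_[c,0*th+h]])
def box(cam,P):
    q=np.array([proj(cam,x) for x in P]); return np.r_[q.min(0),q.max(0)]
def blob(im,u,v,n=26):
    hsv=cv2.cvtColor(im,cv2.COLOR_BGR2HSV); m=((hsv[...,0]>8)&(hsv[...,0]<24)&(hsv[...,1]>110)).astype(np.uint8)
    k,l,st,c=cv2.connectedComponentsWithStats(m)
    best=min(range(1,k),key=lambda i:np.hypot(*(c[i]-[u,v]))+ (1e3 if st[i,4]<20 else 0))
    x,y,w,h,a=st[best]; return np.array([x,y,x+w,y+h],float)
for (a,b) in [((343,254),(312,235)),((363,226),(365,233)),((397,203),(414,245)),((427,236),(375,287)),((410,273),(318,292))]:
    bs,bt=blob(S,*a),blob(T,*b)
    f=lambda x:np.r_[box("side",cyl(x,.013,x[2]))-bs,0.7*(box("top",cyl(x,.013,x[2]))-bt)]
    p0=onz("side",a[0],bs[3]-3,0)
    s=least_squares(f,[p0[0],p0[1],.05],loss="soft_l1",x_scale=[.01]*3)
    print(a,s.x,s.fun.round(1))
# rig: pad, lamp
def disc(im,u,v,dark):
    g=cv2.cvtColor(im,cv2.COLOR_BGR2GRAY); w=18
    c=g[v-w:v+w,u-w:u+w]; m=(c<75 if dark else c>400).astype(np.uint8)
    k,l,st,ce=cv2.connectedComponentsWithStats(m); i=1+np.argmax(st[1:,4]); return ce[i]+[u-w,v-w],st[i]
for cam,im,u,v in(("side",S,326,386),("top",T,198,278)):
    c,st=disc(im,u,v,1); print("pad",cam,c,st,onz(cam,*c,.01))
for cam,u,v in(("side",285,362),("top",199,247)): print("lamp top",onz(cam,u,v,.023))
crop=cv2.resize(S[185:305,320:480],None,fx=5,fy=5,interpolation=cv2.INTER_CUBIC)
crop2=cv2.resize(T[170:300,150:240],None,fx=4.6,fy=4.6,interpolation=cv2.INTER_CUBIC)
crop3=cv2.resize(S[195:440,180:370],None,fx=2.4,fy=2.4,interpolation=cv2.INTER_CUBIC)
cv2.imwrite("pics/c1.png",crop[:600,:800]); 
q=np.zeros((600,880,3),np.uint8);q[:598,:414]=crop2[:598];q[:588,420:876]=crop3;cv2.imwrite("pics/c2.png",q[:,:800])
E
python3 m.py
```

```text
(343, 254) [ 0.5637 -0.1249  0.0646] [-1.3  0.1  0.3  0.4 -0.  -0.6  1.6  4.6]Traceback (most recent call last):
  File "m.py", line 20, in <module>
    s=least_squares(f,[p0[0],p0[1],.05],loss="soft_l1",x_scale=[.01]*3)
    return func(*args, **kwargs)
    vector_fun = VectorFunction(
        fun_wrapped,
    ...<6 lines>...
        workers=workers
    )
    self.J, dct = approx_derivative(
                  ~~~~~~~~~~~~~~~~~^
        self.fun_wrapped, self.x, f0=self.f, **finite_diff_options
        ^^^^^^^^^^^^^^^^^^^^^^^^^^^^^^^^^^^^^^^^^^^^^^^^^^^^^^^^^^
    )
    ^
    J, _nfev = _dense_difference(fun_wrapped, x0, f0, h,
               ~~~~~~~~~~~~~~~~~^^^^^^^^^^^^^^^^^^^^^^^^
                             use_one_sided, method,
                             ^^^^^^^^^^^^^^^^^^^^^^
                             mf)
                             ^^^
    df = [f_eval - f0 for f_eval in f_evals]
                                    ^^^^^^^
    f = np.atleast_1d(self.fun(x, *self.args, **self.kwargs))
                      ~~~~~~~~^^^^^^^^^^^^^^^^^^^^^^^^^^^^^^
    return np.atleast_1d(self.fun(x))
                         ~~~~~~~~^^^
    return self.f(x, *self.args, **self.kwargs)
           ~~~~~~^^^^^^^^^^^^^^^^^^^^^^^^^^^^^^
  File "m.py", line 18, in <lambda>
    f=lambda x:np.r_[box("side",cyl(x,.013,x[2]))-bs,0.7*(box("top",cyl(x,.013,x[2]))-bt)]
                     ~~~^^^^^^^^^^^^^^^^^^^^^^^^^
  File "m.py", line 10, in box
    q=np.array([proj(cam,x) for x in P]); return np.r_[q.min(0),q.max(0)]
                ~~~~^^^^^^^
  File "h.py", line 10, in proj
    c=calibration(cam); T=np.linalg.inv(np.array(c["world_from_camera"])); q=T[:3,:3]@np.array(p)+T[:3,3]
ValueError: time passes only in moves, steps and waits
```

```bash
sed -i 's/^def ray/_c={n:calibration(n) for n in ("side","top")}\ncal0=calibration\ndef calibration(n): return _c[n] if n in _c else cal0(n)\ndef ray/' h.py
sed -i 's/,1\]>110)/,1]>90)/' m.py; python3 m.py
```

```text
(343, 254) [ 0.564  -0.124   0.0675] [-1.6  0.   0.1  0.7  0.4 -0.1  1.3  4.5]
(363, 226) [ 0.562  -0.2398  0.0366] [-1.9  0.2  0.5  0.3 -0.2 -0.5  1.5  2.1]
(397, 203) [ 0.5231 -0.3459  0.0251] [-1.4  0.2  0.2  0.3 -0.1 -0.2  1.1  1.5]
(427, 236) [ 0.4385 -0.2458  0.0464] [-1.6  0.1  0.2 -0.1 -0.5  0.1  1.2  1.7]
(410, 273) [ 0.4411 -0.1216  0.058 ] [-2.2  0.1  0.5  0.4  0.2 -0.5  0.7  2.2]
pad side [325.3101 385.3592] [  6   8  24  20 387] [0.5    0.1364 0.01  ]
pad top [198.0663 278.3614] [ 11  12  15  14 166] [0.5022 0.1383 0.01  ]
lamp top [0.5661 0.1275 0.023 ]
lamp top [0.5695 0.1294 0.023 ]
```

View pics/c1.png

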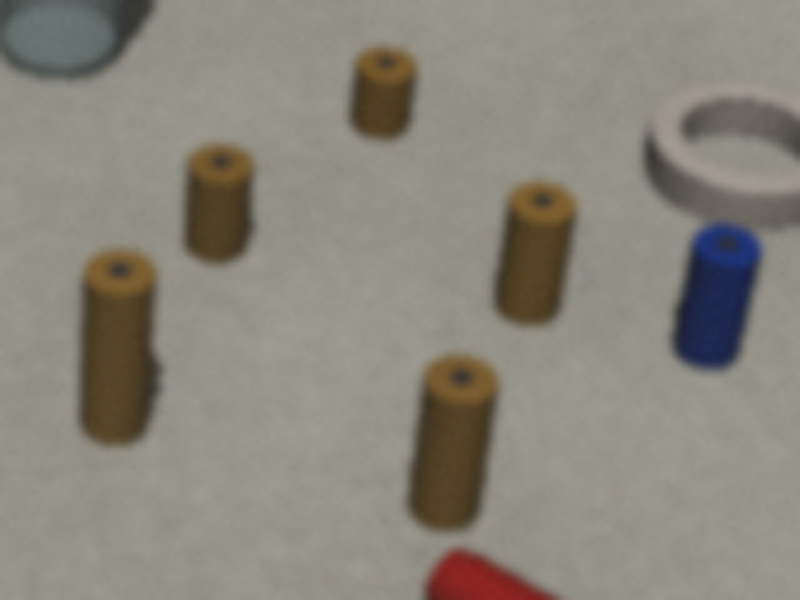

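View pics/c2.png

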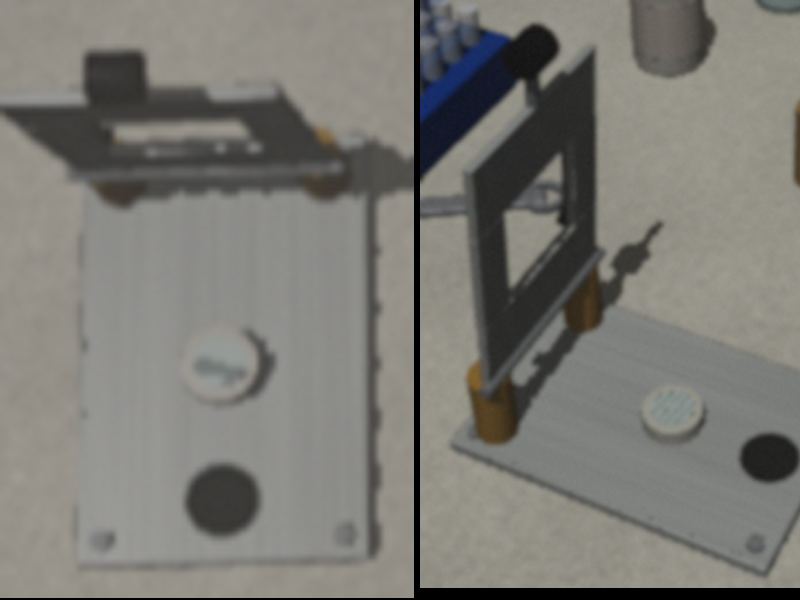

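Fitted heights are 67, 37, 25, 46 and 58 mm, with a shared bias of about -3 mm. That gives 70, 40, 30, 50 and 60. spacer_c is the brass one at side pixel (427,236), third in height, at about (0.4385, -0.246). The blue one at (463,245) is the look-alike. The pad is at about (0.501, 0.137).

Call:
apply_moves:
  moves:
    - [0,0,0,-0.028,-0.026,0,1]
    - [0,0,0,-0.028,-0.026,0,1]
    - [0,0,0,-0.028,-0.026,0,1]
    - [0,0,0,-0.028,-0.026,0,1]
    - [0,0,0,-0.028,-0.026,0,1]
    - [0,0,0,-0.028,-0.026,0,1]
    - [0,0,0,-0.028,-0.026,0,1]
    - [0,0,0,-0.028,-0.026,0,1]

```text
clock: 1.37
tcp_pos: [0.3821, 0.3486, 0.2316]
orientation: [0.595, 3.085, 0.001]
contact_force: [0.5, 0.1, 0.7]
grip_width: 0.0852
gripper_force: 0.0
```

Call:
apply_moves:
  moves:
    - [0,0,0,-0.028,-0.026,0,1]
    - [0,0,0,-0.028,-0.026,0,1]
    - [0,0,0,-0.028,-0.026,0,1]
    - [0,0,0,-0.028,-0.026,0,1]
    - [0,0,0,-0.028,-0.026,0,1]
    - [0,0,0,-0.028,-0.026,0,1]
    - [0,0,0,-0.01,-0.037,0,1]
    - [0,0,0,-0.01,-0.037,0,1]

```text
clock: 2.03
tcp_pos: [0.4712, 0.0651, 0.2315]
orientation: [0.595, 3.084, 0.0]
contact_force: [0.1, -0.2, 0.7]
grip_width: 0.085
gripper_force: 0.0
```

Call:
apply_moves:
  moves:
    - [0,0,0,-0.01,-0.037,0,1]
    - [0,0,0,-0.01,-0.037,0,1]
    - [0,0,0,-0.01,-0.037,0,1]
    - [0,0,0,-0.01,-0.037,0,1]
    - [0,0,0,-0.01,-0.037,0,1]
    - [0,0,0,-0.01,-0.037,0,1]
    - [0,0,0,-0.01,-0.02,0,1]
    - [0,0,0,0,0,0,1]

```text
clock: 2.7
tcp_pos: [0.4449, -0.1893, 0.232]
orientation: [0.606, 3.081, -0.003]
contact_force: [0.9, 0.0, 0.2]
grip_width: 0.0856
gripper_force: 0.0
```

```bash
cat >> h.py <<'E'
def wristT():
    o=telemetry.get_obs(); P=np.eye(4); P[:3,:3]=R.from_rotvec(o["orientation"]).as_matrix(); P[:3,3]=o["tcp_pos"]
    return P@np.array(cal0("wrist")["mount"]),o
def wgrab(name):
    T,o=wristT(); c=dict(cal0("wrist")); c["world_from_camera"]=T; _c["wrist"]=c
    im=grab_frame("wrist"); cv2.imwrite(name,im); return im,o
E
python3 - <<'E'
from h import *
np.set_printoptions(precision=4,suppress=True)
im,o=wgrab("pics/w1.png"); print(o["tcp_pos"],o["orientation"],o["joints"])
print(_c["wrist"]["world_from_camera"],_c["wrist"]["fx"])
print("expect",proj("wrist",[.4385,-.2458,.05]),proj("wrist",[.4385,-.2458,0]))
for d in silhouettes("spacer_c","wrist"): print(round(d["p"],2),np.round(d["extent"]),onz("wrist",*d["extent"][:2],.025))
E
```

```text
[ 0.4449 -0.1893  0.232 ] [ 0.6062  3.0805 -0.003 ] [-0.1905  0.1617  0.5217  2.0287 -0.0953  0.9723  1.5614]Traceback (most recent call last):
  File "<stdin>", line 4, in <module>
NameError: name '_c' is not defined
```

View pics/w1.png

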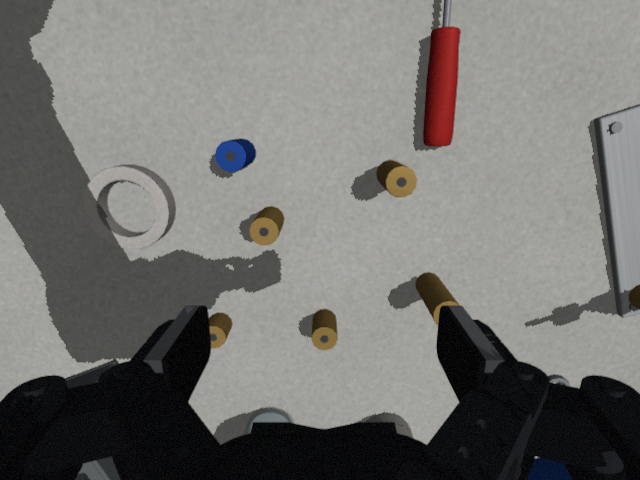

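The wrist picture shows spacer_c (the brass one nearest the blue) with its top hole at about (264,231). spacer_d is at (401,181), b at (325,338), and a at (216,337).

```bash
sed -i 's/_c\b/CC/g; s/wristCC/wrist_c/' h.py; grep -n CC h.py
python3 - <<'E'
from h import *
np.set_printoptions(precision=4,suppress=True)
T,o=wristT(); c=dict(cal0("wrist")); c["world_from_camera"]=T; CC["wrist"]=c
print(T,c["fx"])
print("expect",proj("wrist",[.4385,-.2458,.05]))
p=onz("wrist",264,231.5,.05); print("c",p)
print("d",onz("wrist",401,181.5,.06),"b",onz("wrist",325,338,.04),"blue",onz("wrist",231,156,.05))
Rm=R.from_rotvec(o["orientation"]).as_matrix(); print("tool shift",Rm.T@(p-o["tcp_pos"])); print(Rm)
E
```

```text
4:CC={n:calibration(n) for n in ("side","top")}
6:def calibration(n): return CC[n] if n in CC else cal0(n)
19:    T,o=wristT(); c=dict(cal0("wrist")); c["world_from_camera"]=T; CC["wrist"]=c
[[ 0.3763  0.8885  0.2626  0.3776]
 [ 0.9265 -0.3605 -0.1082 -0.159 ]
 [-0.0015  0.284  -0.9588  0.3742]
 [ 0.      0.      0.      1.    ]] 386.41419135789863
expect [257.691  233.3351]
c [ 0.4391 -0.24    0.05  ]
d [ 0.4407 -0.1171  0.06  ] b [ 0.5611 -0.2322  0.04  ] blue [ 0.3704 -0.2384  0.05  ]
tool shift [-0.0143 -0.0519  0.1817]
[[-0.9264  0.3765  0.0008]
 [ 0.3765  0.9264 -0.0009]
 [-0.001  -0.0005 -1.    ]]
```

Call:
apply_moves:
  moves:
    - [0,0,0,-0.007,-0.025,0,1]
    - [0,0,0,-0.007,-0.025,0.01,1]
    - [0,0,0,0,0,0.03,1]
    - [0,0,0,0,0,0.03,1]
    - [0,0,0,0,0,0.03,1]
    - [0,0,0,0,0,0.02,1]
    - [0,0,0,0,0,0,1]
    - [0,0,0,0,0,0,1]

```text
clock: 3.42
tcp_pos: [0.4398, -0.2342, 0.1109]
orientation: [-0.592, -3.083, -0.001]
contact_force: [-1.3, 0.3, 0.6]
grip_width: 0.0853
gripper_force: 0.0
```

```bash
cat > brass.py <<'E'
from h import *
np.set_printoptions(precision=4,suppress=True)
def look(name,h):
    im,o=wgrab(name); hsv=cv2.cvtColor(im,cv2.COLOR_BGR2HSV)
    m=((hsv[...,0]>8)&(hsv[...,0]<26)&(hsv[...,1]>90)&(hsv[...,2]>130)).astype(np.uint8)
    m=cv2.morphologyEx(m,cv2.MORPH_CLOSE,np.ones((9,9),np.uint8))
    k,l,st,c=cv2.connectedComponentsWithStats(m); Rm=R.from_rotvec(o["orientation"]).as_matrix()
    print(o["clock"],o["tcp_pos"],o["orientation"])
    for i in range(1,k):
        if st[i,4]>120:
            p=onz("wrist",*c[i],h); print(st[i],c[i],p,"tool",Rm.T@(p-o["tcp_pos"]))
E
python3 -c "
from brass import *
look('pics/w2.png',.05)"
```

```text
3.4167 [ 0.4398 -0.2342  0.1109] [-0.5921 -3.083  -0.0008]
[ 511  167   49   50 1672] [534.8648 191.8104] [ 0.4439 -0.1156  0.05  ] tool [0.04   0.1116 0.061 ]
[ 286  246   45   42 1296] [307.804  266.1636] [ 0.4381 -0.2432  0.05  ] tool [-0.0019 -0.009   0.0609]
[206 398  36  30 736] [223.6386 412.3342] [ 0.5091 -0.3298  0.05  ] tool [-0.0999 -0.0632  0.0607]
[370 404  37  28 486] [390.0103 414.5082] [ 0.5494 -0.2328  0.05  ] tool [-0.1014  0.0419  0.0607]
```

View pics/w2.png

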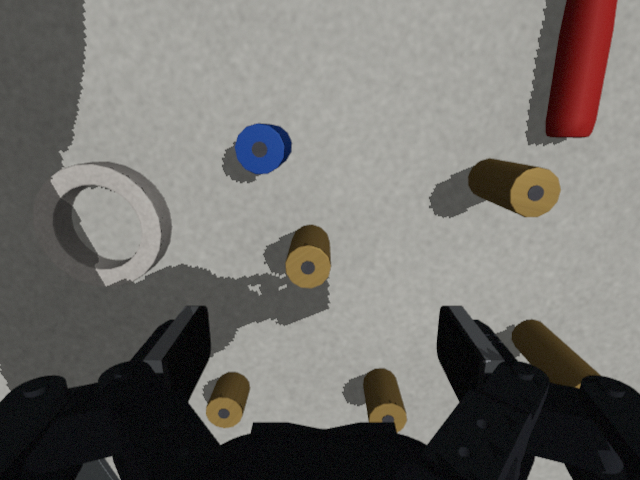

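Call:
apply_moves:
  moves:
    - [0,0,0,-0.002,-0.008,0.01,1]
    - [0,0,0,0,0,0.025,1]
    - [0,0,0,0,0,0.025,1]
    - [0,0,0,0,0,0.02,1]
    - [0,0,0,0,0,0.014,1]
    - [0,0,0,0,0,0.005,1]
    - [0,0,0,0,0,0,1]
    - [0,0,0,0,0,0,1]

```text
clock: 4.13
tcp_pos: [0.4401, -0.2439, 0.0137]
orientation: [0.594, 3.083, -0.0]
contact_force: [0.6, 0.1, 0.9]
grip_width: 0.0856
gripper_force: 0.0
```

Call:
apply_moves:
  moves:
    - [0,0,0,0,0,0,0]
    - [0,0,0,0,0,0,-0.2]
    - [0,0,0,0,0,0,-1]
    - [0,0,0,0,0,0,-1]
    - [0,0,0,0,0,0,-1]
    - [0,0,0,0,0,0,-1]
    - [0,0,0,0,0,0,-1]
    - [0,0,0,0,0,0,-1]
  grip_force: 40

```text
clock: 4.8
tcp_pos: [0.4391, -0.2436, 0.0127]
orientation: [0.595, 3.084, 0.001]
contact_force: [-0.3, 1.1, 5.4]
grip_width: 0.0249
gripper_force: 38.9
```

Call:
apply_moves:
  moves:
    - [0,0,0,0,0,-0.02,-1]
    - [0,0,0,0,0,-0.035,-1]
    - [0,0,0,0,0,-0.035,-1]
    - [0,0,0,0,0,-0.03,-1]
    - [0,0,0,0.004,0.02,0,-1]
    - [0,0,0,0.008,0.036,0,-1]
    - [0,0,0,0.008,0.036,0,-1]
    - [0,0,0,0.008,0.036,0,-1]

```text
clock: 5.47
tcp_pos: [0.4602, -0.1131, 0.1324]
orientation: [0.597, 3.084, 0.0]
contact_force: [0.7, 1.1, -1.2]
grip_width: 0.0248
gripper_force: 39.5
```

Call:
apply_moves:
  moves:
    - [0,0,0,0.008,0.036,0,-1]
    - [0,0,0,0.008,0.036,0,-1]
    - [0,0,0,0.008,0.036,0,-1]
    - [0,0,0,0.008,0.036,0,-1]
    - [0,0,0,0.008,0.036,0,-1]
    - [0,0,0,0.008,0.036,0,-1]
    - [0,0,0,0,0,0,-1]
    - [0,0,0,0,0,0,-1]

```text
clock: 6.13
tcp_pos: [0.496, 0.1066, 0.1319]
orientation: [-0.587, -3.086, -0.0]
contact_force: [0.1, -0.9, -1.3]
grip_width: 0.025
gripper_force: 39.7
```

Run:
```python
from h import *
np.set_printoptions(precision=4,suppress=True)
im,o=wgrab("pics/w3.png"); print(o["clock"],o["tcp_pos"],o["orientation"],o["grip_width"],o["contact_force"])
print("pad expect",proj("wrist",[.501,.1375,.01]),"lamp",proj("wrist",[.568,.1285,.023]))
np.save("w3.npy",CC["wrist"]["world_from_camera"])
```

```text
6.1333 [0.496  0.1066 0.1319] [-0.5865 -3.0858 -0.    ] 0.024981015418528322 [ 0.1243 -0.8511 -1.2638]
pad expect [367.2354 224.9529] lamp [388.7306 317.7571]
```

View pics/w3.png

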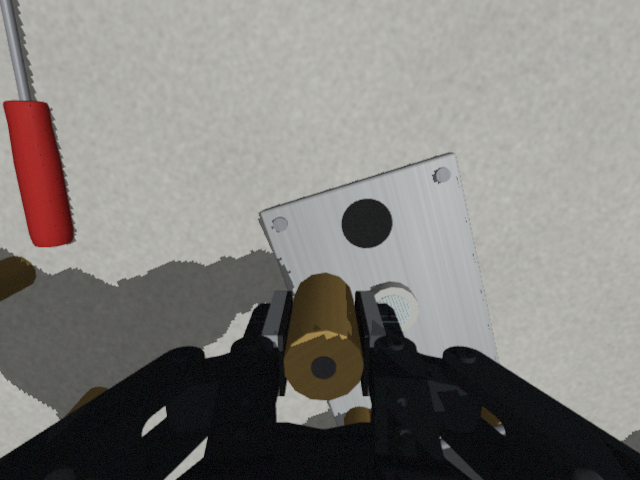

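The pad is at (367,223), within 2 px of prediction. The spacer is held upright with its top hole at (323,367), and the rig's front edge runs (261,213)-(455,153).

```bash
cat > p.py <<'E'
from h import *
np.set_printoptions(precision=4,suppress=True)
im=cv2.imread("pics/w3.png"); T=np.load("w3.npy"); c=dict(cal0("wrist")); c["world_from_camera"]=T; CC["wrist"]=c
g=cv2.cvtColor(im,cv2.COLOR_BGR2GRAY)[190:256,330:404]; k,l,st,ce=cv2.connectedComponentsWithStats((g<80).astype(np.uint8)); i=1+np.argmax(st[1:,4])
pc=ce[i]+[330,190]; pad=onz("wrist",*pc,.01); print("pad",pc,st[i],pad)
a,b=onz("wrist",261,213,.01),onz("wrist",455,153,.01); d=(b-a); print("corners",a,b,np.linalg.norm(d),"ydir deg",np.degrees(np.arctan2(d[1],d[0])),"mid",(a+b)/2)
a,b=onz("top",167,292.8,.01),onz("top",230,291.1,.01); d=a-b;print("top corners",a,b,np.linalg.norm(d),np.degrees(np.arctan2(d[1],d[0])),(a+b)/2)
o=telemetry.get_obs(); Rm=R.from_rotvec(o["orientation"]).as_matrix(); t=np.array(o["tcp_pos"])
h=onz("wrist",323.5,367,t[2]+.0373); print("hole in tool",Rm.T@(h-t), "pad in tool",Rm.T@(pad-t)); print(Rm)
E
python3 p.py
```

```text
pad [366.3184 222.959 ] [  12    9   50   49 1925] [0.4994 0.1374 0.01  ]
corners [0.4657 0.0713 0.01  ] [0.4758 0.2088 0.01  ] 0.1378434361438254 ydir deg 85.7841195036912 mid [0.4708 0.1401 0.01  ]
top corners [0.4774 0.2083 0.01  ] [0.4669 0.0705 0.01  ] 0.13816900588778566 85.61900604595782 [0.4722 0.1394 0.01  ]
hole in tool [ 0.0011  0.002  -0.0373] pad in tool [0.0087 0.0322 0.1219]
[[-0.929   0.37   -0.0009]
 [ 0.37    0.929  -0.0007]
 [ 0.0006 -0.001  -1.    ]]
```

Call:
apply_moves:
  moves:
    - [0,0,0,0.003,0.015,0,-1]
    - [0,0,0,0.004,0.0155,0,-1]
    - [0,0,-0.93,0,0,0,-1]
    - [0,0,-0.93,0,0,0.02,-1]
    - [0,0,-0.93,0,0,0.03,-1]
    - [0,0,0,0,0,0.03,-1]
    - [0,0,0,0,0,0.017,-1]
    - [0,0,0,0,0,0,-1]

```text
clock: 6.85
tcp_pos: [0.4982, 0.1318, 0.0321]
orientation: [-0.143, -3.132, 0.006]
contact_force: [-0.1, -1.0, -0.4]
grip_width: 0.025
gripper_force: 39.7
```

Run:
```python
from h import *
np.set_printoptions(precision=4,suppress=True)
im,o=wgrab("pics/w4.png"); print(o["clock"],o["tcp_pos"],o["orientation"]); Rm=R.from_rotvec(o["orientation"]).as_matrix(); print(Rm)
print("pad in tool",Rm.T@(np.array([.4997,.1374,.01])-o["tcp_pos"]))
s=grab_frame("side"); crop=cv2.resize(s[310:440,270:370],None,fx=4.6,fy=4.6,interpolation=cv2.INTER_CUBIC)
q=np.zeros((600,800,3),np.uint8); q[:598,:460]=crop; w=im[160:420,230:430]; w=cv2.resize(w,(340,442)); q[:442,460:]=w; cv2.imwrite("pics/c4.png",q)
```

```text
6.85 [0.4982 0.1318 0.0321] [-0.1433 -3.1321  0.0059]
[[-0.9958  0.0913 -0.0064]
 [ 0.0913  0.9958 -0.0035]
 [ 0.0061 -0.004  -1.    ]]
pad in tool [-0.0011  0.0058  0.0221]
```

View pics/c4.png

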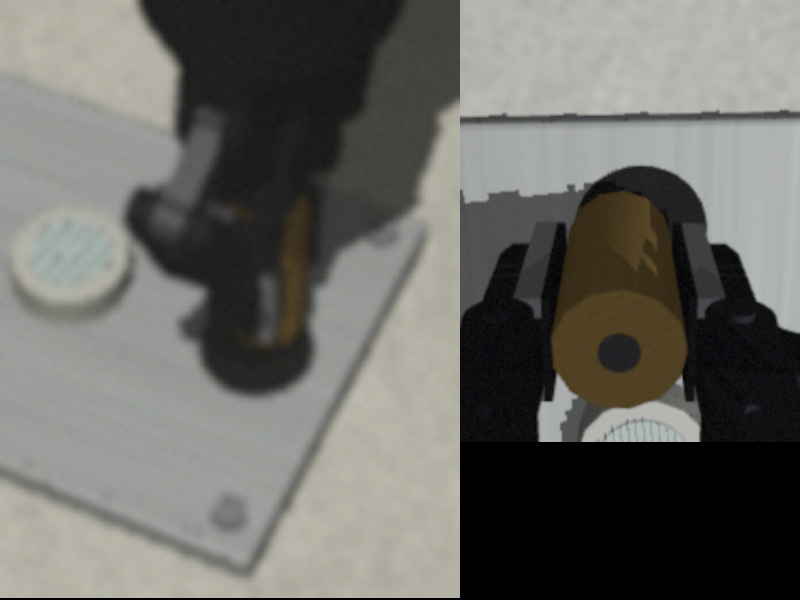

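The spacer sits about 6–8 mm toward -y of the pad centre. I'll get that number from the wrist frame.

```bash
cat > q.py <<'E'
from h import *
from scipy.optimize import least_squares
np.set_printoptions(precision=4,suppress=True)
T,o=wristT(); c=dict(cal0("wrist")); c["world_from_camera"]=T; CC["wrist"]=c
print(o["tcp_pos"],c["cx"],c["cy"])
im=cv2.imread("pics/w4.png"); g=cv2.cvtColor(im,cv2.COLOR_BGR2GRAY)
# pad upper arc: light->dark per column, rows 250..300
pts=[]
for u in list(range(318,374,3)):
    col=g[235:330,u].astype(int); 
    j=np.where(col<85)[0]
    if len(j): pts.append((u,235+j[0]))
W=np.array([onz("wrist",u,v,.01)[:2] for u,v in pts]); 
f=lambda p:np.hypot(*(W-p).T)-.018
s=least_squares(f,[.4997,.1374],loss="soft_l1",f_scale=.0005); print("pad",s.x,(f(s.x)*1e3).round(1))
Rm=R.from_rotvec(o["orientation"]).as_matrix();t=np.array(o["tcp_pos"])
# spacer edges
hsv=cv2.cvtColor(im,cv2.COLOR_BGR2HSV);m=((hsv[...,0]>8)&(hsv[...,0]<28)&(hsv[...,1]>90))
for v in (280,290,345,355,365):
    x=np.where(m[v,280:380])[0]+280; print(v,x.min(),x.max(),(x.min()+x.max())/2)
h=onz("wrist",323.6,160+352/1.7,t[2]+.0373);print("hole",h,"tool",Rm.T@(h-t))
print("pad in tool",Rm.T@(np.r_[s.x,.01]-t)); print("bottom of spacer at tool y=0,.002 px",proj("wrist",t+Rm@[0,0,.0127]),proj("wrist",t+Rm@[0,.002,.0127]))
E
python3 q.py
```

```text
[0.5008 0.1331 0.0353] 323.2498813118556 240.95468480759766
pad [0.504  0.1387] [ 0.  -0.1 -0.1 -0.   0.2  0.  -0.   0.   0.2 -0.1 -0.2 -0.1  0.   0.3
 -0.1  0.1  0.1 -0.1 -0.1]
280 303 343 323.0
290 297 350 323.5
345 285 363 324.0
355 284 362 323.0
365 283 363 323.0
hole [0.5004 0.1333 0.0726] tool [ 0.0005  0.0001 -0.0373]
pad in tool [-0.0027  0.0059  0.0253]
bottom of spacer at tool y=0,.002 px [323.2808 300.2291] [327.8385 300.2319]
```

```bash
sed -i 's#^T,o=wristT.*#im,o=wgrab("pics/w5.png"); c=CC["wrist"]; im2,o2=wgrab("pics/w6.png"); print(o2["tcp_pos"],o2["qvel"],telemetry.get_obs()["tcp_pos"])\nim,o=im2,o2#; s#"pics/w4.png"#"pics/w6.png"#' q.py; python3 q.py
```

```text
[0.5017 0.1337 0.0361] [-0.01   -0.0203  0.0015 -0.0128 -0.0017 -0.004  -0.    ] [0.5021 0.1343 0.0366]
[0.5017 0.1337 0.0361] 323.2498813118556 240.95468480759766
pad [0.5002 0.1375] [ 0.1  0.1  0.3  0.1  0.   0.   0.2 -0.1 -0.2  0.2 -0.1  0.1  0.  -0.2
 -0.2 -0.3 -0.2  0.4  1.8]
280 303 343 323.0
290 296 350 323.0
345 285 361 323.0
355 284 362 323.0
365 284 363 323.5
hole [0.5011 0.1339 0.0734] tool [ 0.0005  0.0001 -0.0373]
pad in tool [0.0018 0.0036 0.0261]
bottom of spacer at tool y=0,.002 px [323.2793 300.2277] [327.8369 300.2305]
```

Call:
apply_moves:
  moves:
    - [0,0,0,0,0,0,-1]
    - [0,0,0,0,0,0,-1]
    - [0,0,0,0,0,0,-1]
    - [0,0,0,0,0,0,-1]
    - [0,0,0,0,0,0,-1]
    - [0,0,0,0,0,0,-1]
    - [0,0,0,0,0,0,-1]
    - [0,0,0,0,0,0,-1]

```text
clock: 7.72
tcp_pos: [0.501, 0.135, 0.0352]
orientation: [-0.139, -3.138, 0.0]
contact_force: [0.5, -0.0, -1.0]
grip_width: 0.0252
gripper_force: 39.7
```

```bash
python3 q.py
```

```text
[0.501  0.135  0.0352] [ 0.0008  0.0008  0.0009 -0.0003 -0.0004 -0.001   0.    ] [0.501  0.135  0.0352]
[0.501  0.135  0.0352] 323.2498813118556 240.95468480759766
pad [0.5003 0.1376] [-0.   0.1  0.4  0.3  0.2 -0.1  0.1 -0.1 -0.2 -0.1  0.1  0.  -0.3 -0.
 -0.2 -0.2 -0.4  1.2  2.6]
280 303 343 323.0
290 296 350 323.0
345 285 360 322.5
355 284 362 323.0
365 283 363 323.0
hole [0.5005 0.1352 0.0725] tool [ 0.0005  0.0001 -0.0373]
pad in tool [0.0009 0.0025 0.0252]
bottom of spacer at tool y=0,.002 px [323.2748 300.2288] [327.8325 300.2316]
```

Call:
apply_moves:
  moves:
    - [0,0,0,0.0005,0.0025,0,-1]
    - [0,0,0,0,0,0.003,-1]
    - [0,0,0,0,0,0.003,-1]
    - [0,0,0,0,0,0.002,-1]
    - [0,0,0,0,0,0.001,-1]
    - [0,0,0,0,0,0,-1]
    - [0,0,0,0,0,0,-1]
    - [0,0,0,0,0,0,-1]

```text
clock: 8.48
tcp_pos: [0.5008, 0.1375, 0.0263]
orientation: [0.139, 3.138, 0.0]
contact_force: [0.1, 0.9, -1.1]
grip_width: 0.025
gripper_force: 39.7
```

Call:
apply_moves:
  moves:
    - [0,0,0,0,0,0.001,-1]
    - [0,0,0,0,0,0.001,-1]
    - [0,0,0,0,0,0.001,-1]
    - [0,0,0,0,0,0,-1]
    - [0,0,0,0,0,0,-1]
    - [0,0,0,0,0,0,-1]
    - [0,0,0,0,0,0,-1]
    - [0,0,0,0,0,0,-1]

```text
clock: 9.15
tcp_pos: [0.5008, 0.1375, 0.0233]
orientation: [0.139, 3.138, 0.0]
contact_force: [0.4, -0.6, -1.0]
grip_width: 0.0251
gripper_force: 39.7
```

Not touching yet (Fz -1.0 is the spacer's weight). Going down another 1–2 mm.

Call:
apply_moves:
  moves:
    - [0,0,0,0,0,0.001,-1]
    - [0,0,0,0,0,0,-1]
    - [0,0,0,0,0,0,-1]
    - [0,0,0,0,0,0,-1]
    - [0,0,0,0,0,0,-1]
    - [0,0,0,0,0,0,-1]
    - [0,0,0,0,0,0,-1]
    - [0,0,0,0,0,0,-1]

```text
clock: 9.82
tcp_pos: [0.5009, 0.1376, 0.0227]
orientation: [0.139, 3.138, 0.001]
contact_force: [-1.4, -0.7, 4.0]
grip_width: 0.0249
gripper_force: 40.4
```

Contact at Fz +4 N, so I'll release and rise.

Call:
apply_moves:
  moves:
    - [0,0,0,0,0,0,-0.3]
    - [0,0,0,0,0,0,-0.2]
    - [0,0,0,0,0,0,0]
    - [0,0,0,0,0,0,0.3]
    - [0,0,0,0,0,0,0.5]
    - [0,0,0,0,0,0,0.5]
    - [0,0,0,0,0,0,0.5]
    - [0,0,0,0,0,0,0.5]

```text
clock: 10.48
tcp_pos: [0.5008, 0.1375, 0.0223]
orientation: [-0.139, -3.138, -0.0]
contact_force: [-0.7, 0.4, 0.5]
grip_width: 0.0642
gripper_force: 0.0
```

Call:
apply_moves:
  moves:
    - [0,0,0,0,0,-0.01,0.5]
    - [0,0,0,0,0,-0.02,0.5]
    - [0,0,0,0,0,-0.03,0.5]
    - [0,0,0,0,0,-0.03,0.5]
    - [0,0,0,0,0,-0.03,0.5]
    - [0,0,0,0,0,-0.03,0.5]
    - [0,0,0,0,0,-0.03,0.5]
    - [0,0,0,0,0,-0.02,0.5]

```text
clock: 11.15
tcp_pos: [0.5015, 0.1374, 0.226]
orientation: [0.14, 3.135, 0.003]
contact_force: [1.2, 1.0, -0.7]
grip_width: 0.0643
gripper_force: 0.0
```

Call:
apply_moves:
  moves:
    - [0,0,0,0,0,-0.04,0.5]
    - [0,0,0,0,0,-0.04,0.5]
    - [0,0,0,0.01,0,-0.03,0.5]
    - [0,0,0,0.02,0,0,0.5]
    - [0,0,0,0,0,0,0.5]
    - [0,0,0,0,0,0,0.5]
    - [0,0,0,0,0,0,0.5]
    - [0,0,0,0,0,0,0.5]

```text
clock: 11.82
tcp_pos: [0.4709, 0.1397, 0.3317]
orientation: [-0.14, -3.138, 0.001]
contact_force: [0.8, 0.6, -0.4]
grip_width: 0.0644
gripper_force: 0.0
```

Run:
```python
from h import *
np.set_printoptions(precision=4,suppress=True)
im,o=wgrab("pics/w7.png"); np.save("w7.npy",CC["wrist"]["world_from_camera"]); print(o["clock"],o["tcp_pos"],o["orientation"])
print("pad+60",proj("wrist",[.5003,.1376,.06]))
s=grab_frame("side");t=grab_frame("top");cv2.imwrite("pics/side1.png",s);cv2.imwrite("pics/top1.png",t)
q=np.zeros((600,800,3),np.uint8); q[:480,:640]=im
c=cv2.resize(s[330:400,295:350],None,fx=2.9,fy=2.9); q[:c.shape[0],640:640+c.shape[1]]=c
c=cv2.resize(s[195:300,190:245],None,fx=2.9,fy=2.9); q[210:210+c.shape[0],640:640+c.shape[1]]=c
cv2.imwrite("pics/c7.png",q)
```

```text
11.8167 [0.4709 0.1397 0.3317] [-0.14   -3.1376  0.0013]
pad+60 [324.1291 223.964 ]
```

View pics/c7.png

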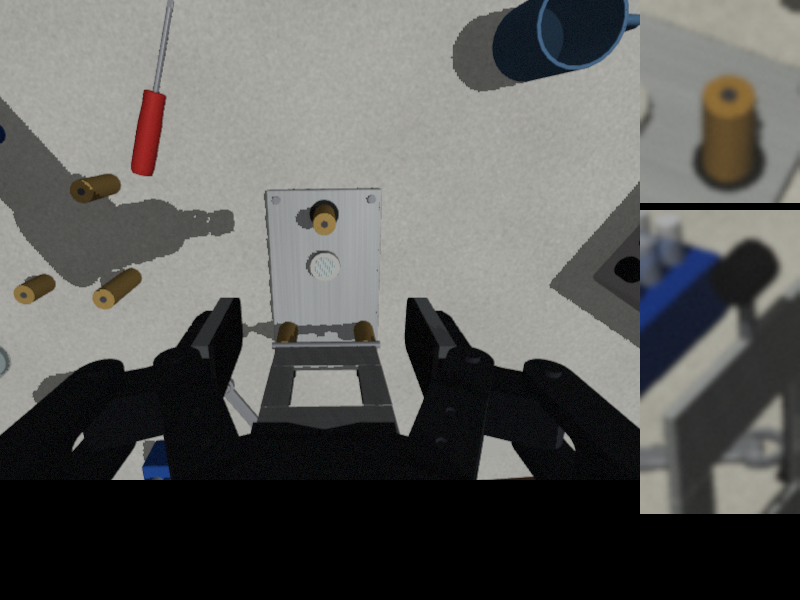

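Spacer_c stands centred on the pad: its top is at (324,224), exactly as predicted. Next I'll get the knob and stage angle.

```bash
cat > k.py <<'E'
from h import *
from scipy.optimize import least_squares
np.set_printoptions(precision=4,suppress=True)
c=dict(cal0("wrist")); c["world_from_camera"]=np.load("w7.npy"); CC["wrist"]=c
pad=np.array([.5003,.1376])
def knob(a,yaw):
    u=np.array([np.cos(yaw),np.sin(yaw),0]);z=np.array([0,0,1.])
    H=np.r_[pad,.06]+.15*u
    return H, H+.204*(-np.cos(a)*u+np.sin(a)*z)+.003*(np.sin(a)*u+np.cos(a)*z)
if __name__=="__main__":
    f=lambda x:np.r_[proj("side",knob(*x)[1])-[227.2,216.4],proj("top",knob(*x)[1])-[175,186.3]]
    for y in (-.07,-.085,-.1):
        s=least_squares(lambda x:f([x[0],y]),[1.4]); print(y,s.x,s.fun,knob(s.x[0],y))
    s=least_squares(f,[1.4,-.08]); print(s.x,s.fun,knob(*s.x))
    (o1,d1),(o2,d2)=ray("side",227.2,216.4),ray("top",175,186.3)
    A=np.c_[d1,-d2]; t=np.linalg.lstsq(A,o2-o1,rcond=None)[0]; print("tri",o1+t[0]*d1,o2+t[1]*d2)
    a,b=onz("wrist",267,190,.01),onz("wrist",380,188,.01);print("front yaw",np.degrees(np.arctan2((b-a)[1],(b-a)[0])))
    a,b=onz("wrist",267,190,.01),onz("wrist",274,345,.01);print(a,b,np.degrees(np.arctan2(*(b-a)[[1,0]])))
    a,b=onz("wrist",380,188,.01),onz("wrist",379,320,.01);print(np.degrees(np.arctan2(*(b-a)[[1,0]])))
    a=onz("wrist",324.5,266,.023);print("lamp",a,np.degrees(np.arctan2(*(a[:2]-pad)[[1,0]])))
    for d in silhouettes("knob","side")+silhouettes("knob","top"): print(round(d["p"],2),d["extent"])
    print(R.from_rotvec(telemetry.get_obs()["orientation"]).as_matrix())
E
python3 k.py
```

```text
-0.07 [1.4873] [-1.6598  1.1142 -0.2043  1.6672] (array([0.6499, 0.1271, 0.06  ]), array([0.6359, 0.1281, 0.2635]))
-0.085 [1.4897] [-1.0883  0.1134  0.9116  1.3743] (array([0.6498, 0.1249, 0.06  ]), array([0.6363, 0.126 , 0.2636]))
-0.1 [1.4921] [-0.4846 -0.8792  2.0351  1.1028] (array([0.6496, 0.1226, 0.06  ]), array([0.6366, 0.1239, 0.2636]))
[ 1.4898 -0.0857] [-1.062   0.0688  0.9617  1.3617] (array([0.6497, 0.1248, 0.06  ]), array([0.6363, 0.1259, 0.2636]))
tri [0.6347 0.126  0.2641] [0.6385 0.1272 0.2655]
front yaw 85.93536252267356
[0.4645 0.0716 0.01  ] [0.6753 0.0536 0.01  ] -4.869917507941168
-3.159888474337328
lamp [0.5629 0.1325 0.023 ] -4.629560350608342
0.84 [227.9, 281.4, 57.9, 152.7]
0.58 [186.2, 195.3, 81.7, 27.0]
0.58 [185.9, 239.1, 82.7, 112.9]
[[-0.996   0.0889 -0.0007]
 [ 0.0889  0.996  -0.0007]
 [ 0.0007 -0.0008 -1.    ]]
```

Call:
apply_moves:
  moves:
    - [0,0,0,-0.02,0,0,0.5]
    - [0,0,0,-0.03,0.002,0,0.5]
    - [0,0,0,-0.035,0,0,0.5]
    - [0,0,0,-0.035,0,0,0.5]
    - [0,0,0,-0.03,0,0,0.5]
    - [0,0,0,-0.016,0,0,0.5]
    - [0,0,0,0,0,0,0.5]
    - [0,0,0,0,0,0,0.5]

```text
clock: 12.73
tcp_pos: [0.6366, 0.1271, 0.3312]
orientation: [-0.141, -3.137, 0.002]
contact_force: [-0.5, -0.2, -0.8]
grip_width: 0.0642
gripper_force: 0.0
```

Call:
apply_moves:
  moves:
    - [0,0,0,0,0,0.02,0.5]
    - [0,0,0,0,0,0.02,0.5]
    - [0,0,0,0,0,0.02,0.5]
    - [0,0,0,0,0,0.01,0.5]
    - [0,0,0,0,0,0,0.5]
    - [0,0,0,0,0,0,0.5]
    - [0,0,0,0,0,0,0.5]
    - [0,0,0,0,0,0,0.5]

```text
clock: 13.4
tcp_pos: [0.6371, 0.1276, 0.2639]
orientation: [0.139, 3.136, 0.002]
contact_force: [-0.9, 0.2, 0.3]
grip_width: 0.0641
gripper_force: 0.0
```

Run:
```python
from h import *
np.set_printoptions(precision=4,suppress=True)
im,o=wgrab("pics/w8.png"); print(o["clock"],o["tcp_pos"],o["orientation"],o["contact_force"])
print("knob expect",proj("wrist",[.6363,.1263,.2636]))
s=grab_frame("side"); q=np.zeros((600,800,3),np.uint8); q[:480,:640]=im
c=cv2.resize(s[160:300,180:260],None,fx=2,fy=2); q[:c.shape[0],640:640+c.shape[1]]=c
cv2.imwrite("pics/c8.png",q)
```

```text
13.4 [0.6371 0.1276 0.2639] [0.139  3.1362 0.0015] [-0.9203  0.2401  0.3132]
knob expect [319.8523 311.8419]
```

View pics/c8.png

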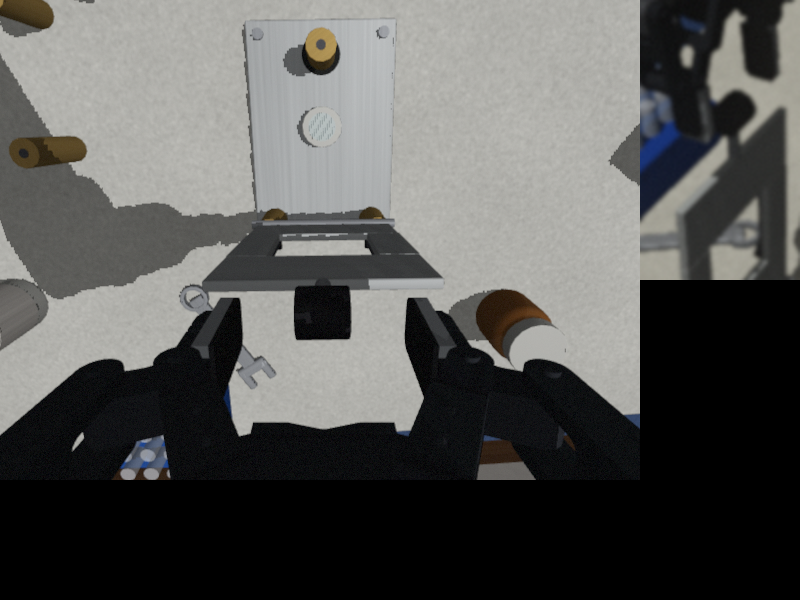

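The knob is at (323,312), predicted (320,312), and centred between the fingers. I'll descend 19 mm and pinch it.

Call:
apply_moves:
  moves:
    - [0,0,0,0,0,0.01,0.5]
    - [0,0,0,0,0,0.009,0.5]
    - [0,0,0,0,0,0,0.5]
    - [0,0,0,0,0,0,0]
    - [0,0,0,0,0,0,-0.3]
    - [0,0,0,0,0,0,-1]
    - [0,0,0,0,0,0,-1]
    - [0,0,0,0,0,0,-1]
  grip_force: 40

```text
clock: 14.17
tcp_pos: [0.6367, 0.1272, 0.2437]
orientation: [0.139, 3.138, -0.0]
contact_force: [-0.5, -0.6, 0.4]
grip_width: 0.0214
gripper_force: 40.4
```

Call:
apply_moves:
  moves:
    - [0,0,0,0,0,0,-1]
    - [0,0,0,0,0,0,-1]
    - [0,0,0,0,0,0,-1]
    - [0,0,0,0,0,0,-1]
    - [0,0,0,0,0,0,-1]
    - [0,0,0,0,0,0,-1]
    - [0,0,0,0,0,0,-1]
    - [0,0,0,0,0,0,-1]

```text
clock: 14.83
tcp_pos: [0.6367, 0.1272, 0.2437]
orientation: [0.139, 3.138, -0.0]
contact_force: [-1.1, -2.2, 4.5]
grip_width: 0.0216
gripper_force: 40.9
```

Run:
```python
from k import *
o=telemetry.get_obs(); Rm=R.from_rotvec(o["orientation"]).as_matrix(); t0=np.array(o["tcp_pos"]); print(o["clock"],t0,o["grip_width"])
# arc in 10-row style table: shifts in tool axes with fixed orientation
yaw=-.0857; a0=1.4895
A=np.r_[np.linspace(a0,0,31)]; P=np.array([knob(a,yaw)[1] for a in A]); D=np.diff(P,axis=0)@Rm
for a,d in zip(A[1:],D): print(round(a,3),(d*1000).round(1))
print(P[-1]-P[0])
```

```text
14.8333 [0.6367 0.1272 0.2437] 0.02159526475822646
1.44 [10.1 -0.   0.9]
1.39 [10.  -0.   1.4]
1.341 [ 9.9 -0.   1.9]
1.291 [ 9.8 -0.   2.4]
1.241 [ 9.7 -0.   2.9]
1.192 [ 9.6 -0.   3.4]
1.142 [ 9.4 -0.   3.8]
1.092 [ 9.2 -0.   4.3]
1.043 [ 8.9 -0.   4.7]
0.993 [ 8.7 -0.   5.2]
0.943 [ 8.4 -0.   5.6]
0.894 [ 8.1 -0.   6. ]
0.844 [ 7.8 -0.   6.4]
0.794 [ 7.5 -0.   6.8]
0.745 [ 7.2 -0.   7.2]
0.695 [ 6.8 -0.   7.5]
0.645 [ 6.4 -0.   7.8]
0.596 [ 6.  -0.   8.1]
0.546 [ 5.6 -0.   8.4]
0.497 [ 5.2 -0.   8.7]
0.447 [ 4.7 -0.   9. ]
0.397 [ 4.3 -0.   9.2]
0.348 [ 3.8 -0.   9.4]
0.298 [ 3.4 -0.   9.6]
0.248 [ 2.9 -0.   9.7]
0.199 [ 2.4 -0.   9.8]
0.149 [ 1.9 -0.   9.9]
0.099 [ 1.4 -0.  10. ]
0.05 [ 0.9 -0.  10.1]
0.0 [ 0.4 -0.  10.1]
[-0.1897  0.0163 -0.2006]
```

Call:
apply_moves:
  moves:
    - [0,0,0,0.005,0,0.0004,-1]
    - [0,0,0,0.005,0,0.0005,-1]
    - [0,0,0,0.005,0,0.0007,-1]
    - [0,0,0,0.005,0,0.0007,-1]
    - [0,0,0,0.005,0,0.001,-1]
    - [0,0,0,0.005,0,0.001,-1]
    - [0,0,0,0.005,0,0.0012,-1]
    - [0,0,0,0.005,0,0.0012,-1]

```text
clock: 15.5
tcp_pos: [0.5958, 0.1303, 0.2364]
orientation: [-0.14, -3.138, 0.001]
contact_force: [0.6, -5.3, 3.7]
grip_width: 0.021
gripper_force: 41.3
```

Call:
apply_moves:
  moves:
    - [0,0,0,0.0048,0,0.0014,-1]
    - [0,0,0,0.0048,0,0.0015,-1]
    - [0,0,0,0.0048,0,0.0017,-1]
    - [0,0,0,0.0048,0,0.0017,-1]
    - [0,0,0,0.0047,0,0.0019,-1]
    - [0,0,0,0.0047,0,0.0019,-1]
    - [0,0,0,0.0046,0,0.0021,-1]
    - [0,0,0,0.0046,0,0.0022,-1]

```text
clock: 16.17
tcp_pos: [0.5576, 0.1332, 0.2215]
orientation: [-0.14, -3.137, 0.002]
contact_force: [0.8, -6.3, 2.7]
grip_width: 0.0214
gripper_force: 41.8
```

Call:
apply_moves:
  moves:
    - [0,0,0,0.0045,0,0.0023,-1]
    - [0,0,0,0.0045,0,0.0024,-1]
    - [0,0,0,0.0043,0,0.0026,-1]
    - [0,0,0,0.0043,0,0.0026,-1]
    - [0,0,0,0.0042,0,0.0028,-1]
    - [0,0,0,0.0042,0,0.0028,-1]
    - [0,0,0,0.004,0,0.003,-1]
    - [0,0,0,0.004,0,0.003,-1]

```text
clock: 16.83
tcp_pos: [0.5233, 0.1358, 0.1996]
orientation: [-0.14, -3.136, 0.004]
contact_force: [0.4, -7.3, 1.4]
grip_width: 0.0214
gripper_force: 42.2
```

Call:
apply_moves:
  moves:
    - [0,0,0,0.0039,-0.0003,0.0032,-1]
    - [0,0,0,0.0039,-0.0003,0.0032,-1]
    - [0,0,0,0.0037,-0.0002,0.0034,-1]
    - [0,0,0,0.0037,0,0.0034,-1]
    - [0,0,0,0.0036,0,0.0036,-1]
    - [0,0,0,0.0036,0,0.0036,-1]
    - [0,0,0,0.0034,0,0.0037,-1]
    - [0,0,0,0.0034,0,0.0037,-1]

```text
clock: 17.5
tcp_pos: [0.4941, 0.138, 0.1717]
orientation: [-0.14, -3.136, 0.003]
contact_force: [1.8, -6.6, 0.2]
grip_width: 0.0213
gripper_force: 42.5
```

Call:
apply_moves:
  moves:
    - [0,0,0,0.0032,0,0.0039,-1]
    - [0,0,0,0.0032,0,0.0039,-1]
    - [0,0,0,0.003,0,0.004,-1]
    - [0,0,0,0.003,0,0.004,-1]
    - [0,0,0,0.0028,0,0.0042,-1]
    - [0,0,0,0.0028,0,0.0042,-1]
    - [0,0,0,0.0026,0,0.0043,-1]
    - [0,0,0,0.0026,0,0.0043,-1]

```text
clock: 18.17
tcp_pos: [0.4708, 0.1397, 0.1388]
orientation: [-0.14, -3.135, 0.004]
contact_force: [1.3, -6.9, 0.5]
grip_width: 0.0215
gripper_force: 42.8
```

Call:
apply_moves:
  moves:
    - [0,0,0,0.0024,0,0.0045,-1]
    - [0,0,0,0.0024,0,0.0045,-1]
    - [0,0,0,0.0021,0,0.0046,-1]
    - [0,0,0,0.0021,0,0.0046,-1]
    - [0,0,0,0.0019,0,0.0047,-1]
    - [0,0,0,0.0019,0,0.0047,-1]
    - [0,0,0,0.0017,0,0.0048,-1]
    - [0,0,0,0.0017,0,0.0048,-1]

```text
clock: 18.83
tcp_pos: [0.4542, 0.141, 0.1016]
orientation: [-0.14, -3.135, 0.004]
contact_force: [0.0, -7.6, 1.1]
grip_width: 0.0216
gripper_force: 43.4
```

Call:
apply_moves:
  moves:
    - [0,0,0,0.0015,0,0.0048,-1]
    - [0,0,0,0.0014,0,0.0048,-1]
    - [0,0,0,0.0012,0,0.0049,-1]
    - [0,0,0,0.0012,0,0.0049,-1]
    - [0,0,0,0.001,0,0.005,-1]
    - [0,0,0,0.001,0,0.005,-1]
    - [0,0,0,0,0,0,-1]
    - [0,0,0,0,0,0,-1]

```text
clock: 19.5
tcp_pos: [0.4468, 0.1415, 0.0721]
orientation: [-0.141, -3.134, 0.005]
contact_force: [1.0, -6.5, -1.3]
grip_width: 0.0216
gripper_force: 43.6
```

Call:
apply_moves:
  moves:
    - [0,0,0,0.0005,0,0.003,-1]
    - [0,0,0,0.0004,0,0.003,-1]
    - [0,0,0,0.0004,0,0.003,-1]
    - [0,0,0,0.0003,0,0.003,-1]
    - [0,0,0,0.0003,0,0.003,-1]
    - [0,0,0,0.0002,0,0.003,-1]
    - [0,0,0,0.0002,0,0.003,-1]
    - [0,0,0,0,0,0,-1]

```text
clock: 20.17
tcp_pos: [0.4442, 0.1417, 0.051]
orientation: [-0.141, -3.134, 0.005]
contact_force: [-0.5, -7.2, -0.9]
grip_width: 0.0212
gripper_force: 44.1
```

Call:
apply_moves:
  moves:
    - [0,0,0,0.0001,0,0.001,-1]
    - [0,0,0,0.0001,0,0.001,-1]
    - [0,0,0,0.0001,0,0.001,-1]
    - [0,0,0,0,0,0.001,-1]
    - [0,0,0,0,0,0.001,-1]
    - [0,0,0,0,0,0,-1]
    - [0,0,0,0,0,0,-1]
    - [0,0,0,0,0,0,-1]

```text
clock: 20.83
tcp_pos: [0.444, 0.1417, 0.0463]
orientation: [-0.141, -3.134, 0.004]
contact_force: [-0.1, -6.6, -0.4]
grip_width: 0.0219
gripper_force: 44.2
```

Call:
apply_moves:
  moves:
    - [0,0,0,0,0,0.001,-1]
    - [0,0,0,0,0,0,-1]
    - [0,0,0,0,0,0.001,-1]
    - [0,0,0,0,0,0,-1]
    - [0,0,0,0,0,0,-1]
    - [0,0,0,0,0,0,-1]
    - [0,0,0,0,0,0,-1]
    - [0,0,0,0,0,0,-1]

```text
clock: 21.5
tcp_pos: [0.4439, 0.1417, 0.0443]
orientation: [-0.141, -3.134, 0.004]
contact_force: [-0.4, -7.0, 0.3]
grip_width: 0.0213
gripper_force: 44.3
```

Run:
```python
from h import *
o=telemetry.get_obs(); print(o["clock"],o["tcp_pos"],o["contact_force"],o["moment"])
s=grab_frame("side"); c=cv2.resize(s[300:440,190:370],None,fx=4.2,fy=4.2,interpolation=cv2.INTER_CUBIC); cv2.imwrite("pics/c9.png",c[:600,:800])
```

```text
21.5 [0.44386714 0.14170552 0.04431241] [-0.41275151 -7.04100808  0.25663224] [-1.422211   -0.31285484  0.25116074]
```

View pics/c9.png

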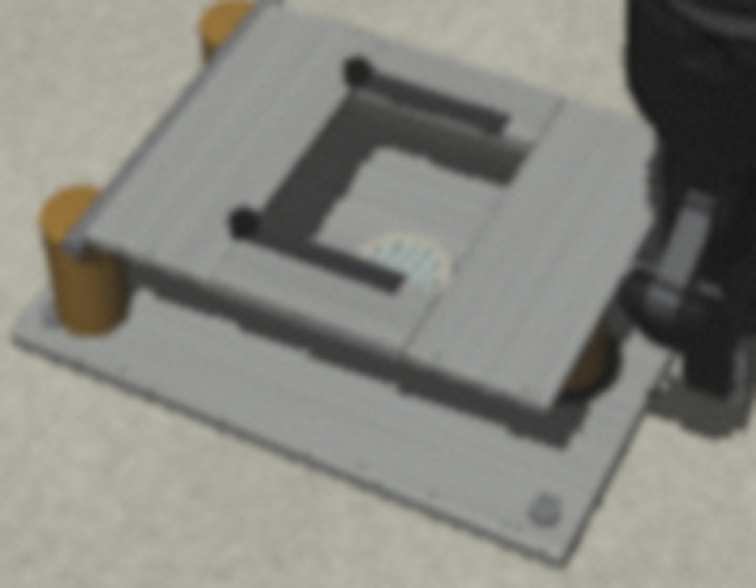

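The stage is nearly level over the spacer, which is visible under the near edge at (590,365) in the crop. I'll feel for contact in 0.5 mm steps.

Call:
apply_moves:
  moves:
    - [0,0,0,0,0,0.0005,-1]
    - [0,0,0,0,0,0,-1]
    - [0,0,0,0,0,0.0005,-1]
    - [0,0,0,0,0,0,-1]
    - [0,0,0,0,0,0,-1]
    - [0,0,0,0,0,0,-1]
    - [0,0,0,0,0,0,-1]
    - [0,0,0,0,0,0,-1]

```text
clock: 22.22
tcp_pos: [0.4439, 0.1418, 0.0434]
orientation: [-0.141, -3.134, 0.004]
contact_force: [-1.6, -8.4, 0.0]
grip_width: 0.0213
gripper_force: 44.3
```

Call:
apply_moves:
  moves:
    - [0,0,0,0,0,0.0005,-1]
    - [0,0,0,0,0,0,-1]
    - [0,0,0,0,0,0,-1]
    - [0,0,0,0,0,0,-1]
    - [0,0,0,0,0,0,-1]
    - [0,0,0,0,0,0,-1]
    - [0,0,0,0,0,0,-1]
    - [0,0,0,0,0,0,-1]

```text
clock: 22.88
tcp_pos: [0.4438, 0.1417, 0.0428]
orientation: [-0.141, -3.134, 0.004]
contact_force: [-0.3, -7.6, 0.0]
grip_width: 0.0216
gripper_force: 44.3
```

Call:
apply_moves:
  moves:
    - [0,0,0,0,0,0.0005,-1]
    - [0,0,0,0,0,0,-1]
    - [0,0,0,0,0,0,-1]
    - [0,0,0,0,0,0.0005,-1]
    - [0,0,0,0,0,0,-1]
    - [0,0,0,0,0,0,-1]
    - [0,0,0,0,0,0,-1]
    - [0,0,0,0,0,0,-1]

```text
clock: 23.55
tcp_pos: [0.4438, 0.1417, 0.0418]
orientation: [-0.141, -3.134, 0.004]
contact_force: [-0.3, -7.4, -0.3]
grip_width: 0.0211
gripper_force: 44.4
```

Call:
apply_moves:
  moves:
    - [0,0,0,0,0,0.0005,-1]
    - [0,0,0,0,0,0,-1]
    - [0,0,0,0,0,0,-1]
    - [0,0,0,0,0,0,-1]
    - [0,0,0,0,0,0,-1]
    - [0,0,0,0,0,0,-1]
    - [0,0,0,0,0,0,-1]
    - [0,0,0,0,0,0,-1]

```text
clock: 24.22
tcp_pos: [0.4438, 0.1417, 0.0413]
orientation: [-0.141, -3.134, 0.004]
contact_force: [-0.4, -7.2, 0.1]
grip_width: 0.0211
gripper_force: 44.3
```

Call:
apply_moves:
  moves:
    - [0,0,0,0,0,0.0005,-1]
    - [0,0,0,0,0,0,-1]
    - [0,0,0,0,0,0,-1]
    - [0,0,0,0,0,0.0005,-1]
    - [0,0,0,0,0,0,-1]
    - [0,0,0,0,0,0,-1]
    - [0,0,0,0,0,0,-1]
    - [0,0,0,0,0,0,-1]

```text
clock: 24.88
tcp_pos: [0.4438, 0.1417, 0.0403]
orientation: [-0.141, -3.134, 0.004]
contact_force: [-0.5, -7.2, -0.6]
grip_width: 0.0213
gripper_force: 44.4
```

```bash
cat > lev.py <<'E'
from k import *
s=grab_frame("side"); cv2.imwrite("pics/side_l.png",s)
o=telemetry.get_obs(); print(o["clock"],o["tcp_pos"],o["contact_force"])
# near-front corner of plate and back-left hinge corner: predicted pixels vs tilt
yaw=-.083; u=np.array([np.cos(yaw),np.sin(yaw),0]); v=np.array([-u[1],u[0],0]); H=np.r_[pad,.06]+.15*u
for a in (-.03,-.02,-.01,0,.01,.02,.03):
    q=lambda y,z: proj("side",H+.17*(-np.cos(a)*u+np.array([0,0,np.sin(a)]))+y*v+z*np.array([0,0,1]))
    print(a,"near corner +y top/bottom",q(.06,.006),q(.06,0))
c=s[370:410,300:345]; cv2.imwrite("pics/c10.png",cv2.resize(s[320:420,200:350],None,fx=5.3,fy=5.3,interpolation=cv2.INTER_CUBIC)[:600,:800])
E
python3 lev.py
```

```text
24.9333 [0.4438 0.1417 0.0403] [-1.4257 -7.8482  0.1435]
-0.03 near corner +y top/bottom [319.2447 401.0443] [319.2264 403.8823]
-0.02 near corner +y top/bottom [319.2798 400.247 ] [319.2612 403.0934]
-0.01 near corner +y top/bottom [319.303  399.4424] [319.2843 402.2972]
0 near corner +y top/bottom [319.3144 398.6306] [319.2956 401.4937]
0.01 near corner +y top/bottom [319.3137 397.8115] [319.2949 400.6832]
0.02 near corner +y top/bottom [319.3011 396.9853] [319.2823 399.8655]
0.03 near corner +y top/bottom [319.2763 396.1521] [319.2576 399.0408]
```

Call:
apply_moves:
  moves:
    - [0,0,0,0,0,0.0005,-1]
    - [0,0,0,0,0,0,-1]
    - [0,0,0,0,0,0,-1]
    - [0,0,0,0,0,0.0005,-1]
    - [0,0,0,0,0,0,-1]
    - [0,0,0,0,0,0,-1]
    - [0,0,0,0,0,0,-1]
    - [0,0,0,0,0,0,-1]

```text
clock: 25.6
tcp_pos: [0.4437, 0.1417, 0.0393]
orientation: [-0.141, -3.134, 0.004]
contact_force: [-2.6, -7.4, -0.1]
grip_width: 0.0214
gripper_force: 44.4
```

Run:
```python
from k import *
o=telemetry.get_obs(); print(o["clock"],o["tcp_pos"],o["contact_force"])
yaw=-.083; u=np.array([np.cos(yaw),np.sin(yaw),0]); v=np.array([-u[1],u[0],0]); H=np.r_[pad,.06]+.15*u
print("hinge corner top/bot +y",proj("side",H+.06*v+[0,0,.006]),proj("side",H+.06*v),"base front corner",proj("side",np.array([*pad,.01])-.03*u+.07*v), "base front other",proj("side",np.array([*pad,.01])-.03*u-.07*v))
s=cv2.imread("pics/side_l.png"); g=cv2.cvtColor(s,cv2.COLOR_BGR2GRAY)
for x in (300,306,312,316,318,320): print(x,g[380:412,x].tolist())
```

```text
25.6 [0.4437 0.1417 0.0393] [-2.5553 -7.4066 -0.0719]
hinge corner top/bot +y [207.7899 354.1934] [208.3117 357.0732] base front corner [322.673  433.0217] base front other [362.8159 358.573 ]
300 [150, 150, 151, 152, 150, 149, 148, 150, 151, 145, 134, 113, 92, 72, 63, 62, 65, 64, 73, 99, 131, 148, 153, 153, 150, 150, 151, 153, 152, 151, 150, 154]
306 [150, 150, 151, 152, 151, 152, 150, 151, 148, 147, 147, 147, 139, 118, 97, 76, 65, 61, 63, 63, 71, 99, 130, 146, 152, 153, 151, 149, 152, 154, 155, 152]
312 [148, 148, 150, 150, 150, 151, 151, 151, 152, 151, 152, 152, 153, 151, 143, 124, 105, 86, 69, 63, 62, 62, 72, 100, 130, 147, 150, 153, 152, 151, 151, 152]
316 [152, 152, 151, 152, 152, 152, 153, 152, 150, 151, 150, 150, 151, 150, 150, 146, 130, 107, 86, 72, 65, 63, 64, 73, 99, 127, 141, 148, 153, 152, 150, 150]
318 [153, 151, 153, 150, 151, 151, 151, 149, 150, 151, 150, 149, 149, 150, 152, 152, 148, 133, 111, 92, 74, 63, 63, 63, 68, 74, 94, 120, 145, 153, 152, 151]
320 [152, 152, 150, 151, 150, 151, 150, 150, 149, 148, 151, 151, 153, 152, 152, 148, 138, 118, 98, 85, 70, 63, 63, 62, 63, 63, 78, 109, 137, 152, 153, 152]
```

Run:
```python
from k import *
s0=cv2.resize(cv2.imread("pics/c9.png"),(180,140),interpolation=cv2.INTER_AREA)
s2=grab_frame("side"); cv2.imwrite("pics/side_m.png",s2)
o=telemetry.get_obs(); print(o["tcp_pos"],o["contact_force"])
s1=cv2.imread("pics/side_l.png")
G=lambda s:cv2.cvtColor(s,cv2.COLOR_BGR2GRAY).astype(float)
a,b,c=G(s0),G(s1)[300:440,190:370],G(s2)[300:440,190:370]
def cross(g,x,y0,y1,lev=125):
    col=g[y0:y1,x]; j=np.where(col<lev)[0][0]; return y0+j-(lev-col[j])/(col[j-1]-col[j])+300
for x in (60,80,100,110,116,122,126,128): print(x+190,[round(cross(g,x,68 if x<100 else 85,125),2) for g in (a,b,c)])
```

```text
[0.4438 0.1417 0.0393] [-0.8641 -7.7979 -0.1977]
250 [np.float64(370.05), np.float64(370.65), np.float64(370.63)]
270 [np.float64(377.33), np.float64(378.26), np.float64(378.59)]
290 [np.float64(385.45), np.float64(386.39), np.float64(386.88)]
300 [np.float64(389.15), np.float64(390.43), np.float64(390.56)]
306 [np.float64(391.3), np.float64(392.67), np.float64(393.12)]
312 [np.float64(393.38), np.float64(394.95), np.float64(395.27)]
316 [np.float64(394.8), np.float64(396.22), np.float64(396.72)]
318 [np.float64(395.67), np.float64(397.36), np.float64(397.72)]
```

The stage is still following the tool down (corner 395.7 → 397.4 → 397.7), so there is no contact yet. Continuing.

Call:
apply_moves:
  moves:
    - [0,0,0,0,0,0.0005,-1]
    - [0,0,0,0,0,0,-1]
    - [0,0,0,0,0,0,-1]
    - [0,0,0,0,0,0.0005,-1]
    - [0,0,0,0,0,0,-1]
    - [0,0,0,0,0,0,-1]
    - [0,0,0,0,0,0,-1]
    - [0,0,0,0,0,0,-1]

```text
clock: 26.32
tcp_pos: [0.4438, 0.1417, 0.0392]
orientation: [-0.141, -3.133, 0.003]
contact_force: [-4.5, -9.0, 14.4]
grip_width: 0.0219
gripper_force: 46.3
```

Call:
apply_moves:
  moves:
    - [0,0,0,0,0,0.0005,-1]
    - [0,0,0,0,0,0,-1]
    - [0,0,0,0,0,0,-1]
    - [0,0,0,0,0,0.0005,-1]
    - [0,0,0,0,0,0,-1]
    - [0,0,0,0,0,0,-1]
    - [0,0,0,0,0,0,-1]
    - [0,0,0,0,0,0,-1]

```text
clock: 26.98
tcp_pos: [0.4438, 0.1418, 0.039]
orientation: [-0.141, -3.133, 0.002]
contact_force: [-8.8, -9.2, 28.1]
grip_width: 0.0215
gripper_force: 48.1
```

Firm contact. I'll back the command off to unload before releasing.

Call:
apply_moves:
  moves:
    - [0,0,0,0,0,-0.0005,-1]
    - [0,0,0,0,0,-0.0005,-1]
    - [0,0,0,0,0,-0.0005,-1]
    - [0,0,0,0,0,-0.0003,-1]
    - [0,0,0,0,0,0,-1]
    - [0,0,0,0,0,0,-1]
    - [0,0,0,0,0,0,-1]
    - [0,0,0,0,0,0,-1]

```text
clock: 27.65
tcp_pos: [0.4438, 0.1417, 0.0393]
orientation: [-0.141, -3.134, 0.004]
contact_force: [-2.3, -8.0, 2.4]
grip_width: 0.0217
gripper_force: 44.7
```

Call:
apply_moves:
  moves:
    - [0,0,0,0,0,0,-0.45]
    - [0,0,0,0,0,0,-0.35]
    - [0,0,0,0,0,0,-0.2]
    - [0,0,0,0,0,0,0]
    - [0,0,0,0,0,0,0.2]
    - [0,0,0,0,0,0,0.4]
    - [0,0,0,0,0,0,0.4]
    - [0,0,0,0,0,0,0.4]
  grip_force: 20

```text
clock: 28.32
tcp_pos: [0.4468, 0.1437, 0.0403]
orientation: [-0.139, -3.138, -0.0]
contact_force: [-0.8, 0.4, 0.0]
grip_width: 0.0598
gripper_force: 0.0
```

Run:
```python
from h import *
im,o=wgrab("pics/w9.png"); print(o["clock"],o["tcp_pos"],o["contact_force"],o["grip_width"])
g=cv2.cvtColor(grab_frame("side"),cv2.COLOR_BGR2GRAY).astype(float)
for x in (300,312,318):
    col=g[385:425,x]; j=np.where(col<125)[0][0]; print(x,385+j-(125-col[j])/(col[j-1]-col[j]))
```

```text
28.3167 [0.44675996 0.14366616 0.04029849] [-0.78704734  0.3784845   0.0350901 ] 0.05979192520783823
300 390.6666666666667
312 395.22727272727275
318 397.5882352941176
```

The stage stayed put: corner row 397.6, against 397.7 at contact. Rising clear and backing away.

Call:
apply_moves:
  moves:
    - [0,0,0,0,0,-0.008,0.4]
    - [0,0,0,0,0,-0.015,0.4]
    - [0,0,0,0,0,-0.025,0.4]
    - [0,0,0,0,0,-0.03,0.4]
    - [0,0,0,0,0,-0.03,0.4]
    - [0,0,0,0,0,-0.03,0.4]
    - [0,0,0,0,0,-0.03,0.4]
    - [0,0,0,0,0,-0.02,0.4]

```text
clock: 29.08
tcp_pos: [0.4475, 0.1434, 0.2317]
orientation: [0.14, 3.136, 0.003]
contact_force: [0.5, -0.1, 0.4]
grip_width: 0.0599
gripper_force: 0.0
```

Call:
apply_moves:
  moves:
    - [0,0,0,0,0.02,-0.02,0.4]
    - [0,0,0,0,0.03,0,0.4]
    - [0,0,0,0,0.03,0,0.4]
    - [0,0,0,0,0.03,0,0.4]
    - [0,0,0,0,0.02,0,0.4]
    - [0,0,0,0,0,0,0.4]
    - [0,0,0,0,0,0,0.4]
    - [0,0,0,0,0,0,0.4]

```text
clock: 29.75
tcp_pos: [0.4583, 0.2719, 0.2485]
orientation: [-0.141, -3.138, 0.001]
contact_force: [-0.2, 0.2, -0.0]
grip_width: 0.0597
gripper_force: 0.0
```

Run:
```python
from h import *
s=grab_frame("side"); cv2.imwrite("pics/side_f.png",s); g=cv2.cvtColor(s,cv2.COLOR_BGR2GRAY).astype(float)
for x in (300,312,318):
    col=g[385:425,x]; j=np.where(col<125)[0][0]; print(x,385+j-(125-col[j])/(col[j-1]-col[j]))
for t in ("spacer_c","bottle","beaker"): print(t,[(round(d["p"],2),np.round(d["extent"]).tolist()) for d in silhouettes(t,"side")])
hsv=cv2.cvtColor(s,cv2.COLOR_BGR2HSV); m=((hsv[...,0]>8)&(hsv[...,0]<28)&(hsv[...,1]>90))[355:400,310:350]
y,x=np.nonzero(m); print("brass under plate",len(x),x.min()+310,x.max()+310,y.min()+355,y.max()+355)
print("predicted spacer bottom",proj("side",[.5003,.1376,.01]),"top",proj("side",[.5003,.1376,.06]))
print(telemetry.get_obs()["clock"])
```

```text
300 391.2307692307692
312 394.9166666666667
318 385.125
spacer_c [(0.79, [396.0, 205.0, 13.0, 17.0]), (0.73, [464.0, 245.0, 20.0, 24.0]), (0.68, [272.0, 202.0, 12.0, 37.0]), (0.65, [413.0, 275.0, 19.0, 39.0])]
bottle [(0.55, [272.0, 204.0, 14.0, 40.0])]
beaker []
brass under plate 40 327 334 380 391
predicted spacer bottom [324.79561759 385.9590044 ] top [325.16429751 363.11283697]
29.95
```

```bash
python3 -c "
from bench import order
print(order.hand_in())"
```

```text
the job is handed in; nothing more can be done
None
```

The job is handed in: the 50 mm spacer (spacer_c) stands on the pad, the stage was lowered by its knob onto it without dropping, and the arm is clear, at about 30 s of the 58 s allowed. I viewed 11 pictures against the limit of 10. I never touched the bottle, beaker or other spacers, but the arm hid the bottle and beaker in the final side view.

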